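Lock the measuring stage's carriage home with its draw latch

ROBOT

A 7-joint arm with a two-finger parallel gripper is mounted at the origin on the work surface. World frame = base frame: x ahead of the robot, y to its left, z up, the work surface at z = 0. Lengths are in m, angles in rad, forces in N, time in s.
With the tool pointing down it reaches from about 0.425 to 0.95 m from the base axis. Payload 4.7 kg.
Tool frame: the origin (TCP) lies at the very end of the fingers, on their centre line; the grasp point (between the pads) lies 19 mm behind it; z points along the fingers, y is the line along which they close (so a half turn about z gives the same grasp; the last joint's range is limited). The gripper opens to 87 mm and grips with 3 to 60 N. Pads are 19 mm wide; open, the fingers measure 117 mm over their backs; the gripper's body (75 mm by 190 mm) begins 51 mm behind the grasp point.
Start: joints at [-1.276, 0.469, -0.049, 1.532, 0.024, 1.141, -0.082], TCP at [0.215, 0.64, 0.223] pointing down, gripper open.
Joint ranges: [-2.59, 2.59], [-0.33, 1.99], [-1.39, 1.29], [0.1, 2.45], [-1.04, 4.18], [0.21, 1.99], [-2.66, 2.66]. Speed limits (rad/s): [2.57, 2.57, 3.14, 3.14, 3.14, 3.14, 3.14].

INTERFACE

Orientations are given as a unit quaternion [w, x, y, z].
In Python, from rig import * gives the robot as it stands.
- The arm moves only by the tool send_rows, never from a script. Its argument "plan" is a list of rows, each a list of 4 numbers: the shift along the world's x, y, z in cm, then the turn about the world's z in degrees. A call has 1 to 12 rows; each row shifts and turns the commanded pose from where the row before left it; what a row does not reach is not made up. A row lasts 1/10 s, in which the tool goes at most 50 mm and 8.59 degrees, less where a joint would pass 70% of its speed; a pose out of reach is approached as far as the arm can. A call with a gripper value outside its range is refused whole. "grip" is the opening, from 0 (shut) to 1 (fully open), set as the call begins (left out, the last holds). The fingers move at their own pace and stop on an object; the grip force is fixed at half the most. Time passes only in rows, so rows that do not move let the fingers close. It gives the time, the measured TCP pose, the force, the opening and the grip force at its end, in the units of the state.
- get_state(): the state, without advancing time (a new reading comes with each control period).
- capture(name): name is "scene" or "top" or "wrist"; returns the picture (400x640x3 uint8, red, green, blue); there is no depth.
- calibration(name): a dict with "fx", "fy", "cx", "cy" (pixels), "extrinsics" (4x4, takes a point from world to camera coordinates); the wrist camera has in their place "mount" (4x4, takes a point from camera to tool coordinates, whose origin is the TCP and whose axes are the flange's). Camera axes: x right, y up, looking along -z (the intrinsics and any distortion apply to the point x, -y, -z); pixel columns grow to the right and rows downward; lengths in m; the calibration is good to about 2 mm. A picture is of the moment at which its call begins: read the wrist's pose just before it. calibration takes no time and is no camera call.
- hand_in(): hands the job in; it is judged then, once.
The state is a dict: "time": time; "joint_positions": joint angles; "dq": joint speeds; "joint_torque": joint torques, N m; "tcp_pos": TCP position; "tool_rot": TCP orientation; "wrist_force": force on the tool from outside, world axes, zero at the start; "moment": the same for the moment, N m; "gripper_width": opening from 0.0 (shut) to 1.0 (fully open); "grasp_force": force on a finger pad.
Only numpy, scipy, OpenCV 4.12 (cv2) and the standard library are available. Lean on these libraries where they do the work, as an engineer would, in place of code of your own. Each camera call takes 0.05 s, during which the arm holds its last target. There are 200 camera calls.

TASK

Get the manual measuring stage ready for a reading: slide the carriage home against its stop (towards the latch), hook the draw latch's loop over the keeper on the carriage, then press the lever right down over centre so that the carriage is locked. The aluminium profile must stay lying on the glass, and nothing else on the bench may be disturbed.

Things in the scene. Friction and masses are not known exactly. Their poses are not given: they have to be found in the camera images.
- stage: fixed measuring stage: a dark granite base 400 (x) x 190 (y) x 30 mm high. Origin: centre of its underside. Its x axis is the slide direction and points from the latch (-x end) to the far end of the carriage; z is up. All latch motion is in its x-z plane at y = 0
- carriage (a joint): position of the sliding carriage (150 x 150 mm aluminium frame round dark glass, frame top 56 mm above the table) along the stage's +x; 0 = home against a hard stop, starts 0.04 to 0.07 m out. About 3 N of friction; it stays where it is left
- carriage_knob (a point): centre of the gripping part of the upright black knob (20 mm across, about 34 mm high, top 90 mm above the table) on the middle of the carriage's far (+x) rim. This point is 76 mm above the table
- keeper (a point): steel keeper hook, 16 mm wide (y), on the carriage's edge next to the latch; axes as the stage's. This point: centre of the loop's crossbar when drawn tight, 2.5 mm on the +x side of an upright post and 5 mm above a ledge that runs 25 mm on in +x. The carriage frame's top is 20 mm below it. With the carriage home it lies 50 mm in +x from lever_hinge, at its height
- keeper_lip (a point): end of the lip on top of the keeper's post: it overhangs to +x and ends here, 2 mm beyond the keeper point in x; underside 7 mm, this top edge 11 mm above that point. The bar must come down past it on the +x side (its centre 5 mm or more beyond the keeper point) and is then drawn back under it
- lever (a joint): angle of the latch lever about lever_hinge (axis along stage y). 0 = closed, flat, pointing to -x; 1.57 = straight up; more = leaning to the keeper. Starts 1.55 to 1.9, limit 2.2. Light friction (1 N at its end): it stays where left. Once hooked, the loop spring resists from about 0.9 down (a few N at the end) to centre (0.17), then pulls it shut
- lever_hinge (a point): lever hinge, fixed on the stage, 76 mm above the table; axes as the stage's
- lever_pad (a point): point on the lever's pressing face (its upper face when closed, facing the keeper when it stands up), 45 mm from the hinge and 6.5 mm out from the line through it. The steel lever is 5 mm thick and ends 58 mm from the hinge; its pad is 20 mm wide (y). Its own -x axis points along the lever to its tip, its z axis out of the pressing face
- loop_pivot (a point): pivot of the loop on the lever, 20 mm from lever_hinge (10 degrees ahead of the lever's own direction, on the side away from the pressing face). Its x axis points along the loop to the crossbar
- swivel (a joint): angle of the loop on the lever: the loop's elevation (0 = level, crossbar towards stage +x; 1.57 = straight up; more = leaning back to -x) is swivel minus lever, in rad. It starts thrown back, resting on its end stop (swivel 3.65), elevation 1.7 to 2.1, crossbar about 155 mm above the table. It swings freely: once past upright it falls forward to the keeper by its weight
- loop_sides (a point): middle of the loop's width, 50 mm from loop_pivot along the loop: the place to pinch it across its two side bars. The loop is a steel frame 32 mm wide (y) over its side bars, each 4 mm wide and 7 mm deep, with an open window 24 mm wide that goes over the keeper
- loop_bar (a point): centre of the loop's round crossbar (5 mm thick, along y), 66 mm from loop_pivot; a spring (6 N/mm) lets the loop stretch up to 10 mm
- glass_mid (a point): centre of the top of the carriage's glass (110 x 110 mm, 55 mm above the table); axes as the stage's
- profile_mid (a point): centre of the loose aluminium box profile, 30 x 90 (y) x 22 mm, lying on the glass
- gauge_box: small wooden gauge case, 60 x 36 x 18 mm, on the granite beside the lever; origin: centre of its underside
- ring_gauge: steel ring 44 mm across, 14 mm high, on the granite on the other side of the lever; origin: centre of its underside
- cleaner: white plastic bottle, 52 mm across, 130 mm high, standing beyond the stage; origin: centre of its underside
- caliper: digital caliper lying on the table, 205 x 55 x 13 mm; origin: underside, near the middle
- offcut: 120 x 40 x 28 mm aluminium channel on the table; origin: centre of its underside
- pen_cup: grey cup, 76 mm across, 95 mm high; origin: centre of its underside
- screwdriver: screwdriver lying on the table, about 200 mm long; origin: its underside
Not all that is in view belongs to the job. What is shaped like the part that bears profile_mid but blue or turquoise is not meant.

How it is judged:
On the way, in this order (a step that is already met when the one before it is completed fails the run):
1. the carriage is slid home (within 4 mm of its stop) while the loop is clear of the keeper (value of joint carriage below 0.004 m and z of loop_bar in the frame of keeper above 0.011 m), for 0.1 s.
2. the loop's crossbar is hooked behind the keeper, below its lip, with the lever still up (x of loop_bar in the frame of keeper between -0.004 and 0.025 m and z of loop_bar in the frame of keeper between -0.01 and 0.0055 m and value of joint lever above 0.9 rad), for 0.2 s.
3. the lever is pressed down over centre with the loop on the keeper (x of loop_bar in the frame of keeper between -0.004 and 0.025 m and z of loop_bar in the frame of keeper between -0.01 and 0.0055 m and value of joint lever below 0.1 rad), for 0.2 s.
At the end, for the whole second after the job is handed in: the carriage is home (within 2 mm of its stop), the loop's crossbar is behind the keeper's post and under its lip, the lever is closed (below 0.10 rad), and the profile lies flat on the glass, its centre within 50 mm (stage x) and 40 mm (stage y) of the glass's centre, at rest (all of step 3 and z of profile_mid in the frame of glass_mid between 0.006 and 0.016 m and angle between profile_mid's own z axis and vertical below 0.2 rad and x of profile_mid in the frame of glass_mid between -0.05 and 0.05 m and y of profile_mid in the frame of glass_mid between -0.04 and 0.04 m and value of joint carriage below 0.002 m and linear speed of profile below 0.01 m/s); the robot touches nothing.
It fails at once if the profile is lifted, tipped or pushed off the glass (not (z of profile_mid in the frame of glass_mid between 0.006 and 0.016 m and angle between profile_mid's own z axis and vertical below 0.2 rad and x of profile_mid in the frame of glass_mid between -0.05 and 0.05 m and y of profile_mid in the frame of glass_mid between -0.04 and 0.04 m)).
It fails at once if a bystander is moved more than 30 mm (distance of any of gauge_box, ring_gauge, cleaner, caliper, offcut, pen_cup, screwdriver from where it was at the start of the episode above 0.03 m).
It also fails if it takes over 58 s, if anything falls off the work surface, if the arm or the gripper's body presses on something with over 40 N, if the wrist force passes 120 N, or if a joint passes its speed limit or range.

## Working session

There is one attempt and no reset: what is moved stays moved. The work goes in short steps, Python scripts to look and compute and a tool call to move; the robot and the scene stay as the last step left them, time stands still between calls to the robot, and variables do not carry over. Pictures are saved under pics/ and viewed, at most 10 in all, crops included, and the job is handed in when it is done.

Besides the shell and the picture viewer there is one more tool, called after "Request:" as name([rows], argument=value, ...), one row to a line, values as JSON. send_rows: Moves the arm, as the interface text tells. Its arguments: {"type":"object","properties":{"plan":{"type":"array"},"grip":{"type":"number"}},"required":["plan"]}

```bash
mkdir -p pics; ls; cat > h.py <<'E'
from rig import *
import numpy as np, cv2
def cal(n):
    c=calibration(n); return np.array([[c['fx'],0,c['cx']],[0,c['fy'],c['cy']],[0,0,1.]]), c
def save(n,f,crop=None,s=1):
    im=capture(n); im=np.asarray(im)[:,:,::-1]
    cv2.imwrite('pics/full_'+f,im)
    if crop: im=im[crop[1]:crop[3],crop[0]:crop[2]]
    cv2.imwrite('pics/'+f,cv2.resize(im,None,fx=s,fy=s,interpolation=cv2.INTER_CUBIC))
def ray(n,u,v):
    K,c=cal(n); E=np.array(c['extrinsics'])
    if 'dist' in c: pass
    d=np.array([(u-K[0,2])/K[0,0],-(v-K[1,2])/K[1,1],-1.])
    R=E[:3,:3]; o=-R.T@E[:3,3]; return o,R.T@d
def atz(n,u,v,z):
    o,d=ray(n,u,v); return o+d*(z-o[2])/d[2]
def proj(n,p):
    K,c=cal(n); E=np.array(c['extrinsics']); q=E[:3,:3]@np.asarray(p)+E[:3,3]
    return K[0,0]*q[0]/-q[2]+K[0,2], K[1,1]*-q[1]/-q[2]+K[1,2]
def tri(a,b):
    o1,d1=ray(*a); o2,d2=ray(*b)
    A=np.stack([d1,-d2],1); t=np.linalg.lstsq(A,o2-o1,rcond=None)[0]
    p,q=o1+d1*t[0],o2+d2*t[1]; return (p+q)/2,np.linalg.norm(p-q)
E
python3 - <<'E'
from h import *
s=get_state(); print(s)
for n in('scene','top','wrist'): print(n,calibration(n))
save('scene','s1.png'); save('top','t1.png')
E
```

```text
pics
{'time': 0.0, 'joint_positions': array([-1.27588411,  0.46943088, -0.04861174,  1.53369965,  0.0241021 ,
        1.14099871, -0.08228545]), 'dq': array([-1.74799598e-03,  4.75742444e-05,  1.77990505e-03,  3.81407313e-04,
        4.18610040e-05,  1.08069256e-03, -8.58610000e-04]), 'joint_torque': array([-3.05408448e-04, -5.07966220e+01, -8.03732523e-02, -2.36154091e+01,
       -6.12513302e-02,  3.78265092e-02,  1.78541741e-04]), 'tcp_pos': array([0.21456245, 0.63935202, 0.22150419]), 'tool_rot': array([-1.24309361e-04,  1.61168922e-01,  9.86926353e-01, -9.67436156e-04]), 'wrist_force': array([0.83864164, 1.1405608 , 0.09981624]), 'moment': array([ 0.07737658,  0.02084257, -0.0396267 ]), 'grasp_force': 0.0, 'gripper_width': 1.0001100747449332}
scene {'fx': 389.22417501449564, 'fy': 389.22417501449564, 'cx': 314.10041329839277, 'cy': 194.89972440583705, 'extrinsics': array([[-0.73570973,  0.67704883, -0.01833229,  0.41204031],
       [-0.40686338, -0.42015205,  0.81113158,  0.15117367],
       [ 0.54147334,  0.60421614,  0.58457633, -1.52191158],
       [ 0.        ,  0.        ,  
[... 244 characters left out ...]
1721e-01,  2.94534011e-03,  1.83519159e-01,
        -5.55819197e-01],
       [-1.83443330e-01, -1.71465621e-02,  9.82880735e-01,
        -1.02748272e+00],
       [ 0.00000000e+00,  0.00000000e+00,  0.00000000e+00,
         1.00000000e+00]])}
wrist {'fx': 301.6276286490793, 'fy': 301.6276286490793, 'cx': 317.0789092651872, 'cy': 196.25786056466603, 'mount': array([[ 5.59136986e-04,  9.53256971e-01,  3.02160278e-01,
         8.26954837e-02],
       [ 9.99999752e-01, -6.62037900e-04,  2.38136516e-04,
         1.25629844e-03],
       [ 4.27046850e-04,  3.02160070e-01, -9.53257106e-01,
        -1.61743234e-01],
       [ 0.00000000e+00,  0.00000000e+00,  0.00000000e+00,
         1.00000000e+00]])}
```

View pics/s1.png

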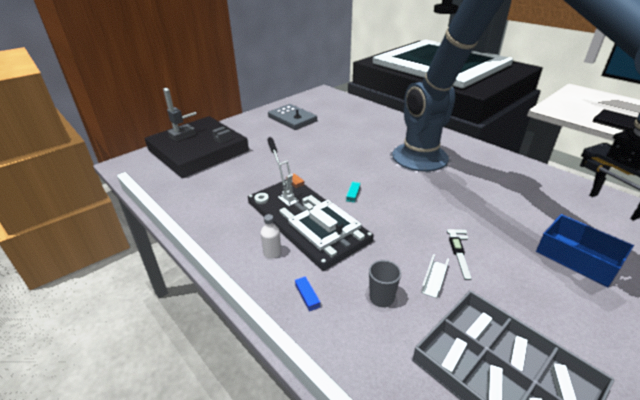

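View pics/t1.png

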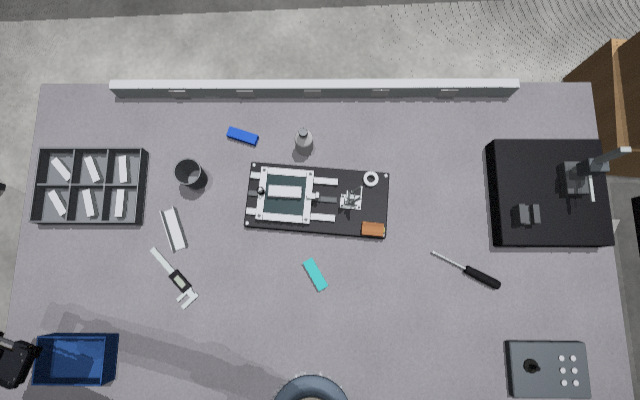

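The scene view shows the stage at about (315,215), with the lever at (285,190). In the top view it spans (245–390, 162–238), with its +x axis pointing image-left. There are several candidates for the profile: white on the glass at top (287,191), blue (242,135), turquoise (315,273), and white pieces in the tray (90,187). The white one on the glass fits the description. I'll confirm that with enlarged crops.

```bash
python3 - <<'E'
from h import *
for f,c,s in(('t1',(240,155,395,243),5),('s1',(240,130,380,270),4)):
    im=cv2.imread(f'pics/{f}.png')[c[1]:c[3],c[0]:c[2]]
    cv2.imwrite(f'pics/{f}c.png',cv2.resize(im,None,fx=s,fy=s,interpolation=cv2.INTER_CUBIC))
E
```

```text
(no output)
```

View pics/t1c.png

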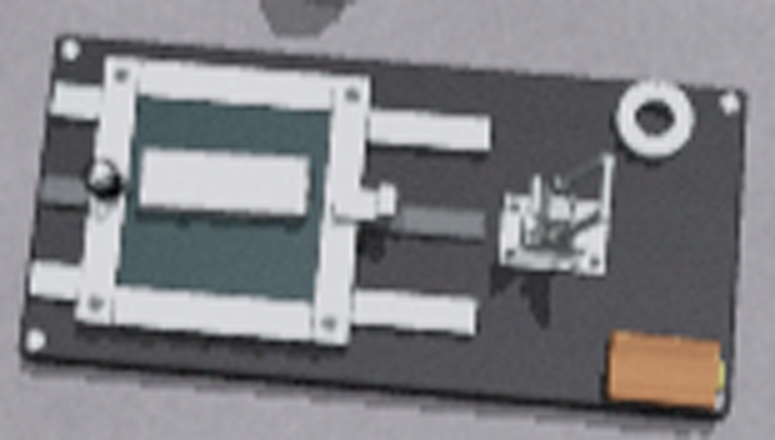

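View pics/s1c.png

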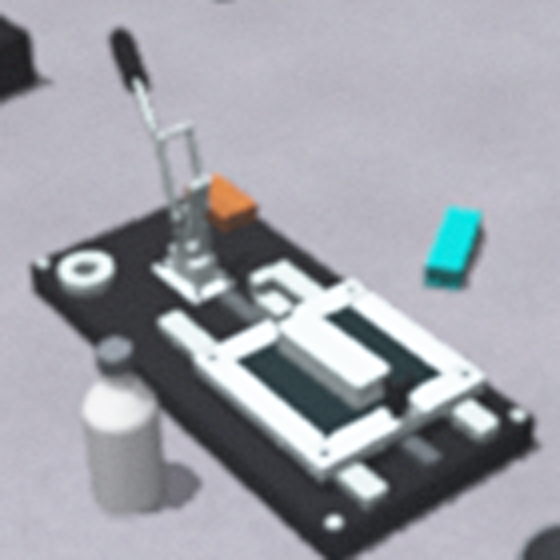

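Confirmed: the white bar on the glass, at crop (223,182) in the top view, is the profile. In the top crop the knob is at (103,180), the keeper at (380,200), the lever base at (553,230), the ring at (655,117) and the box at (665,370).

```bash
python3 - <<'E'
from h import *
T=lambda u,v,z:atz('top',240+u/5,155+v/5,z)
S=lambda u,v:('scene',240+u/4,130+v/4)
P=lambda u,v:('top',240+u/5,155+v/5)
c=[T(57,38,.03),T(745,90,.03),T(728,410,.03),T(24,350,.03)]
for p in c: print(p.round(4))
print('len',[np.linalg.norm(c[i]-c[(i+1)%4]).round(3) for i in range(4)])
e=(c[1]-c[0])+(c[2]-c[3]); e/=-np.linalg.norm(e); print('x axis',e,np.degrees(np.arctan2(e[1],e[0])))
ctr=sum(c)/4; print('ctr',ctr)
# frame screws (top z .056)
f=[T(122,75,.056),T(352,93,.056),T(329,323,.056),T(96,303,.056)]
fc=sum(f)/4; print('frame ctr',fc, [np.linalg.norm(f[i]-f[(i+1)%4]).round(3) for i in range(4)])
ex=f[0]+f[3]-f[1]-f[2]; print(np.degrees(np.arctan2(ex[1],ex[0])))
print('knob top',T(103,175,.09)); print('knob tri',tri(P(103,172),S(403,375)))
print('keeper',T(385,200,.085))
print('hinge base', T(553,235,.035))
print('bar tri',tri(P(608,158),S(190,126)), tri(P(555,187),S(160,135)))
print('lever tip?',tri(P(540,178),S(200,182)))
print('profile',T(223,182,.077))
E
```

```text
[0.6874 0.1744 0.03  ]
[ 0.6569 -0.2218  0.03  ]
[ 0.4731 -0.2067  0.03  ]
[0.5052 0.1868 0.03  ]
len [np.float64(0.397), np.float64(0.184), np.float64(0.395), np.float64(0.183)]
x axis [ 0.07905582  0.99687019 -0.        ] 85.46570384171812
ctr [ 0.58061893 -0.01683423  0.03      ]
frame ctr [0.58763358 0.07324836 0.056     ] [np.float64(0.13), np.float64(0.131), np.float64(0.129), np.float64(0.13)]
85.35980218384879
knob top [0.59233955 0.13630469 0.09      ]
knob tri (array([0.59238516, 0.13974337, 0.08610044]), np.float64(0.007531125746350418))
keeper [ 0.5800094  -0.01585291  0.085     ]
hinge base [ 0.57090646 -0.11047432  0.035     ]
bar tri (array([ 0.57422794, -0.11742639,  0.16940533]), np.float64(0.024919148029547325)) (array([ 0.57954764, -0.1092475 ,  0.16139477]), np.float64(0.02447810217599021))
lever tip? (array([ 0.57846356, -0.09230971,  0.13016019]), np.float64(0.009843866332884971))
profile [0.59155855 0.07252864 0.077     ]
```

Request:
send_rows([
  [3.2,-3.8,0,-6.35],
  [3.2,-3.8,0,-6.35],
  [3.2,-3.8,0,-6.35],
  [3.2,-3.8,0,-6.35],
  [3.2,-3.8,0,-6.35],
  [3.2,-3.8,0,-6.35],
  [3.2,-3.8,0,-6.35],
  [3.2,-3.8,0,-6.35],
  [3.2,-3.8,0,-6.35],
  [3.2,-3.8,0,-6.35],
  [3.2,-3.8,0,-6.35],
  [3.2,-3.8,0,-6.35],
], grip=0)

```text
time: 1.3
tcp_pos: [0.5994, 0.1823, 0.2223]
tool_rot: [-0.0, 0.737, 0.676, -0.0]
wrist_force: [0.7, -0.4, -0.1]
gripper_width: 0.033
grasp_force: 0.0
```

Request:
send_rows([
  [0,0,0,0],
  [0,0,0,0],
])

```text
time: 1.5
tcp_pos: [0.599, 0.1825, 0.222]
tool_rot: [-0.0, 0.737, 0.676, -0.001]
wrist_force: [-0.7, 0.2, -0.4]
gripper_width: 0.005
grasp_force: 0.0
```

Request:
send_rows([
  [-0.35,0,-4,0],
  [0,0,-4,0],
  [0,0,-4,0],
  [0,0,-2.4,0],
  [0,0,-1,0],
  [0,0,0,0],
])

```text
time: 2.1
tcp_pos: [0.5936, 0.1854, 0.0673]
tool_rot: [-0.001, 0.735, 0.678, -0.001]
wrist_force: [0.0, -0.3, -0.1]
gripper_width: 0.007
grasp_force: 0.0
```

Request:
send_rows([
  [-0.08,-1,0,0],
  [-0.08,-1,0,0],
  [-0.06,-0.7,0,0],
  [-0.06,-0.7,0,0],
  [-0.06,-0.7,0,0],
  [-0.06,-0.7,0,0],
  [-0.06,-0.7,0,0],
  [0,0,0,0],
])

```text
time: 2.9
tcp_pos: [0.5907, 0.1267, 0.0686]
tool_rot: [0.001, 0.737, 0.676, -0.0]
wrist_force: [1.5, 0.2, 0.3]
gripper_width: 0.006
grasp_force: 0.2
```

Request:
send_rows([
  [-0.05,-0.6,0,0],
  [-0.05,-0.6,0,0],
  [-0.05,-0.6,0,0],
])

```text
time: 3.2
tcp_pos: [0.5892, 0.1125, 0.0685]
tool_rot: [-0.001, 0.736, 0.677, 0.001]
wrist_force: [1.9, 15.6, -1.4]
gripper_width: 0.006
grasp_force: 7.9
```

```bash
python3 - <<'E'
from h import *
save('top','t2.png',(240,155,395,243),5)
s=get_state(); print(s['tcp_pos'],s['wrist_force'])
E
```

```text
[0.58919838 0.11284693 0.06856898] [1.64237903 7.26154097 0.82924566]
```

View pics/t2.png

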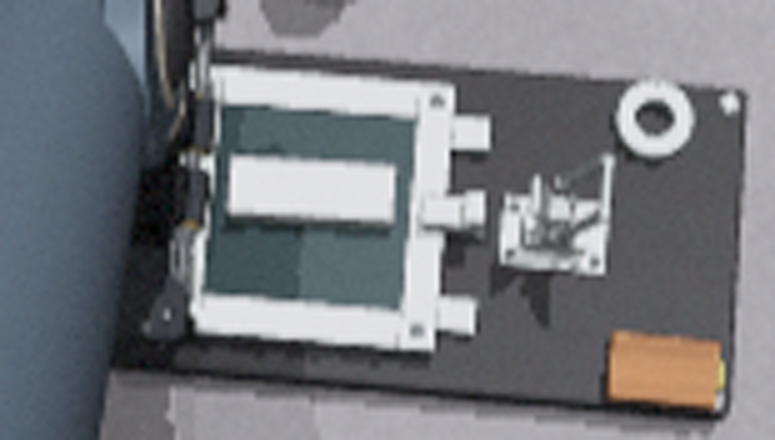

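The carriage moved about 49 mm to image-right (frame edge now at crop x≈435–455), the keeper is at (485,212), and the profile is still on the glass. I'll push a little further to find the stop.

Request:
send_rows([
  [-0.02,-0.2,0,0],
  [0,0,0,0],
])

```text
time: 3.45
tcp_pos: [0.5892, 0.1127, 0.0686]
tool_rot: [-0.001, 0.735, 0.678, 0.002]
wrist_force: [3.2, 9.7, 0.6]
gripper_width: 0.003
grasp_force: 5.0
```

Request:
send_rows([
  [-0.02,-0.2,0,0],
  [0,0,0,0],
])

```text
time: 3.65
tcp_pos: [0.5891, 0.1127, 0.0686]
tool_rot: [-0.002, 0.735, 0.678, 0.003]
wrist_force: [3.1, 14.0, -0.1]
gripper_width: 0.006
grasp_force: 6.5
```

The carriage is on its stop (force rises, position doesn't). Next I'll back off and go up, then work out the latch geometry.

Request:
send_rows([
  [0.08,1,0,0],
  [0.12,1.5,0,0],
  [0,0,3,0],
  [0,0,5,0],
  [0,0,5,0],
  [0,0,1,0],
])

```text
time: 4.25
tcp_pos: [0.5936, 0.1313, 0.2143]
tool_rot: [0.002, 0.736, 0.677, 0.004]
wrist_force: [-0.3, 0.1, 1.1]
gripper_width: 0.009
grasp_force: 0.0
```

```bash
python3 - <<'E'
from h import *
S=lambda u,v:('scene',240+u/4,130+v/4)
P=lambda u,v:('top',240+u/5,155+v/5)
print('bar',tri(P(606,184),S(175,130)))
print('end1',tri(P(608,158),S(160,135)),'end2',tri(P(604,210),S(190,126)))
print('lever tip',tri(P(540,180),S(205,182)))
ex=np.array([.0797,.9968]);c=np.array([.5806,-.0168])
print('keeper now',atz('top',240+462/5,155+210/5,.083),atz('top',240+485/5,155+212/5,.083))
for u,v in((500,232),(607,240)): print('plate',atz('top',240+u/5,155+v/5,.034))
print(get_state()['tcp_pos'])
E
```

```text
bar (array([ 0.57090113, -0.12488924,  0.15856872]), np.float64(0.004508812787303241))
end1 (array([ 0.58426239, -0.12620624,  0.15915284]), np.float64(0.004119820481837628)) end2 (array([ 0.55764075, -0.12355209,  0.1572224 ]), np.float64(0.0052052760744580595))
lever tip (array([ 0.57634403, -0.09121035,  0.13006381]), np.float64(0.012856287406520376))
keeper now [ 0.57502684 -0.05741952  0.083     ] [ 0.57395664 -0.06981318  0.083     ]
plate [ 0.57274489 -0.08073755  0.034     ]
plate [ 0.56832006 -0.14088329  0.034     ]
[0.59363465 0.13130461 0.21427731]
```

Request:
send_rows([
  [-0.35,-4.15,0,0],
  [-0.35,-4.15,0,0],
  [-0.35,-4.15,0,0],
  [-0.35,-4.15,0,0],
  [-0.35,-4.15,0,0],
  [-0.35,-4.15,0,0],
  [-0.35,-4.15,0,0],
  [0,0,0,0],
  [0,0,-4,0],
  [0,0,-2.8,0],
  [0,0,0,0],
])

```text
time: 5.35
tcp_pos: [0.5624, -0.1571, 0.1361]
tool_rot: [-0.004, 0.736, 0.677, -0.003]
wrist_force: [-0.6, -0.0, 0.0]
gripper_width: 0.004
grasp_force: 0.0
```

Request:
send_rows([
  [0.08,1,0,0],
  [0.08,1,0,0],
  [0.04,0.5,0,0],
  [0.04,0.5,0,0],
  [0.04,0.5,0,0],
  [0.04,0.5,0,0],
  [0.04,0.5,0,0],
  [0.04,0.5,0,0],
  [0,0,0,0],
  [0,0,0,0],
])

```text
time: 6.35
tcp_pos: [0.5705, -0.1084, 0.1407]
tool_rot: [0.0, 0.736, 0.677, 0.0]
wrist_force: [1.9, -0.6, -0.4]
gripper_width: 0.008
grasp_force: 0.7
```

```bash
python3 - <<'E'
from h import *
save('scene','s2.png',(240,130,380,270),4)
E
```

```text
(no output)
```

View pics/s2.png

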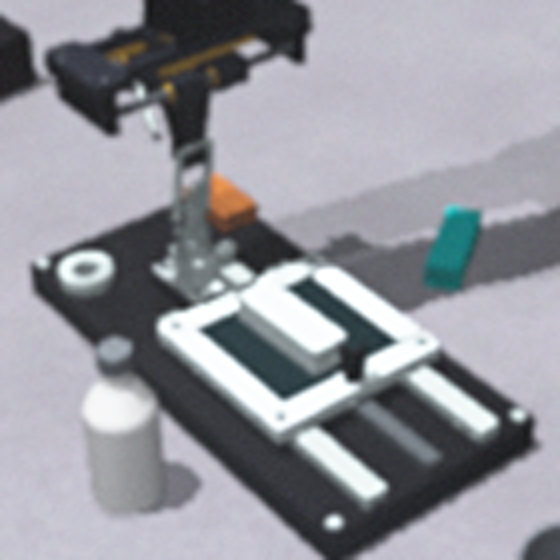

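The loop is upright against the finger, with its bar at crop (193,148), and has not fallen yet. I'll keep pushing.

Request:
send_rows([
  [0.04,0.5,0,0],
  [0.04,0.5,0,0],
  [0.04,0.5,0,0],
  [0.04,0.5,0,0],
  [0.04,0.5,0,0],
  [0,0,0,0],
  [0,0,0,0],
  [0,0,0,0],
])

```text
time: 7.2
tcp_pos: [0.5724, -0.0835, 0.1407]
tool_rot: [0.0, 0.736, 0.677, 0.0]
wrist_force: [2.4, 0.4, -0.8]
gripper_width: 0.008
grasp_force: 1.9
```

```bash
python3 - <<'E'
from h import *
save('scene','s3.png',(270,140,340,210),8)
E
```

```text
(no output)
```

View pics/s3.png

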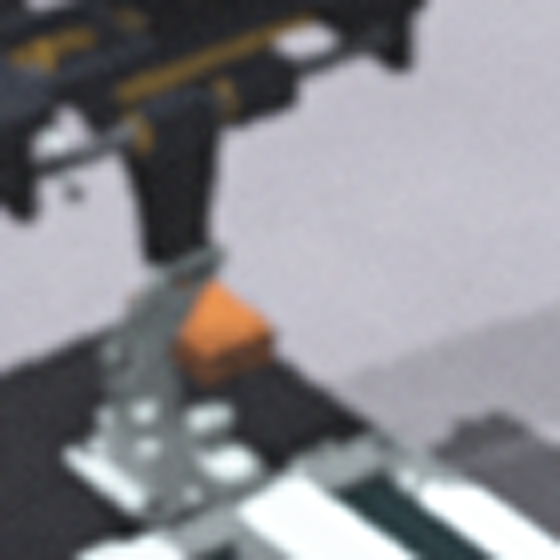

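The finger has pushed the loop forward of upright, with the bar at crop (187,262) at the fingertip. I'll check whether it is still moving by differencing frames, and compare the bar's location with predictions.

Request:
send_rows([
  [0,0,0,0],
  [0,0,0,0],
  [0,0,0,0],
  [0,0,0,0],
])

```text
time: 7.65
tcp_pos: [0.5723, -0.0835, 0.1406]
tool_rot: [0.0, 0.736, 0.677, 0.0]
wrist_force: [2.0, -0.5, -0.4]
gripper_width: 0.007
grasp_force: 2.0
```

```bash
python3 - <<'E'
from h import *
save('scene','s4.png',(270,140,340,210),8)
a=cv2.imread('pics/full_s3.png').astype(int);b=cv2.imread('pics/full_s4.png').astype(int)
d=np.abs(a-b).max(2)>30; ys,xs=np.nonzero(d); print(len(ys), (xs.min(),xs.max(),ys.min(),ys.max()) if len(ys) else '')
s=get_state(); print(s['tcp_pos'],s['wrist_force'],s['moment'])
f=lambda p:[round((a-b)*8) for a,b in zip(proj('scene',p),(270,140))]
print('tcp',f(s['tcp_pos']))
def w(sx,z,sy=0): # rel hinge
    h=np.array([.5731,-.1105]);ex=np.array([.0797,.9968]);ey=np.array([-.9968,.0797])
    return np.r_[h+ex*sx+ey*sy,z]
for lev in(1.6,1.9,2.2):
    a=lev-.175; pv=(-.02*np.cos(a),.076+.02*np.sin(a))
    tip=(-.058*np.cos(lev),.076+.058*np.sin(lev))
    print(lev,'tip',f(w(*tip)),np.round(tip,3))
    for el in(1.6,1.2,1.0,.8,.5):
        print('  el',el,f(w(pv[0]+.066*np.cos(el),pv[1]+.066*np.sin(el))),round(pv[0]+.066*np.cos(el),3))
E
```

```text
3 (np.int64(289), np.int64(290), np.int64(59), np.int64(60))
[ 0.57229364 -0.08354883  0.14062496] [ 2.51659601 -0.10351838  0.0174985 ] [-0.13260077 -0.54186804  0.03298831]
tcp [173, 261]
1.6 tip [130, 251] [0.002 0.134]
  el 1.6 [116, 183] -0.005
  el 1.2 [155, 220] 0.021
  el 1.0 [174, 246] 0.033
  el 0.8 [191, 276] 0.043
  el 0.5 [212, 325] 0.055
1.9 tip [156, 277] [0.019 0.131]
  el 1.6 [125, 189] 0.001
  el 1.2 [165, 227] 0.027
  el 1.0 [184, 253] 0.039
  el 0.8 [201, 283] 0.049
  el 0.5 [221, 332] 0.061
2.2 tip [180, 311] [0.034 0.123]
  el 1.6 [134, 199] 0.007
  el 1.2 [174, 237] 0.033
  el 1.0 [193, 263] 0.044
  el 0.8 [210, 293] 0.055
  el 0.5 [231, 342] 0.067
```

The loop is static at about 55° elevation. It seems lightly wedged on the fingertip, with a 2.5 N side force, and the tip is about 3 mm off centre. I'll centre the fingers and raise them so the loop can drop.

Request:
send_rows([
  [0.15,0,0,0],
  [0.15,0,0,0],
  [0,0,0,0],
  [0,0,0,0],
])

```text
time: 8.1
tcp_pos: [0.5747, -0.0835, 0.1403]
tool_rot: [-0.0, 0.736, 0.677, -0.0]
wrist_force: [0.2, 0.2, 0.4]
gripper_width: 0.001
grasp_force: 0.0
```

Request:
send_rows([
  [0,0,0.5,0],
  [0,0,0.5,0],
  [0,0,0.5,0],
  [0,0,1,0],
  [0,0,1,0],
  [0,0,2,0],
  [0,0,0,0],
  [0,0,0,0],
  [0,0,0,0],
])

```text
time: 9.0
tcp_pos: [0.5748, -0.0834, 0.1951]
tool_rot: [-0.0, 0.736, 0.677, -0.0]
wrist_force: [0.1, 0.4, -0.9]
gripper_width: 0.009
grasp_force: 0.0
```

```bash
python3 - <<'E'
from h import *
save('scene','s5.png',(270,140,340,210),8)
print(get_state()['tcp_pos'])
E
```

```text
[ 0.57470176 -0.08339514  0.19489617]
```

View pics/s5.png

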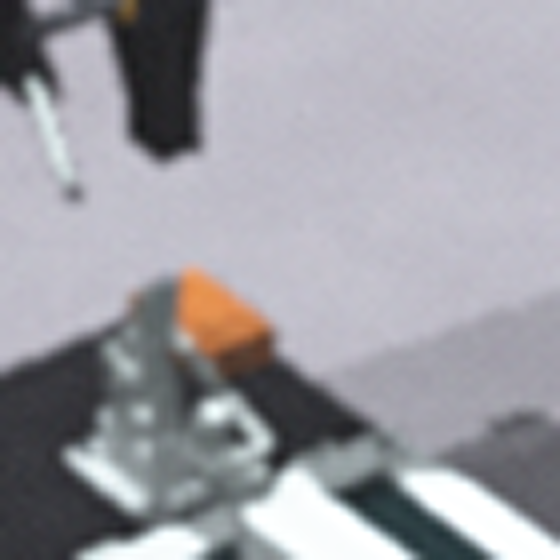

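The loop has fallen forward: a side bar runs from about (200,360) to (270,440), and the lever tip is at about (160,285). I'll check the bar's height against predictions.

```bash
python3 - <<'E'
from h import *
f=lambda p:[round((a-b)*8) for a,b in zip(proj('scene',p),(270,140))]
def w(sx,z,sy=0):
    h=np.array([.5731,-.1105]);ex=np.array([.0797,.9968]);ey=np.array([-.9968,.0797])
    return np.r_[h+ex*sx+ey*sy,z]
for lev in(1.8,1.9,2.0):
    a=lev-.175; pv=np.array((-.02*np.cos(a),.02*np.sin(a)))
    print(lev,'tip',f(w(-.058*np.cos(lev),.076+.058*np.sin(lev))))
    for z in(.0135,-.0025):
        x=pv[0]+np.sqrt(.066**2-(pv[1]-z)**2)
        print('  barz',z,'x-keeper',round(x-.05,4),f(w(x,.076+z,-.016)),f(w(x,.076+z,.016)))
print('keeper lip',f(w(.052,.087,-.008)),f(w(.052,.087,.008)),'ledge end',f(w(.075,.071,-.008)),f(w(.075,.071,.008)))
im=cv2.imread('pics/full_s5.png')[180:206,285:310]
cv2.imwrite('pics/s5c.png',cv2.resize(im,None,fx=24,fy=22,interpolation=cv2.INTER_CUBIC))
save('top','t3.png',(325,170,375,215),14)
E
```

```text
1.8 tip [147, 267]
  barz 0.0135 x-keeper 0.0168 [200, 437] [268, 406]
  barz -0.0025 x-keeper 0.0131 [197, 466] [264, 435]
1.9 tip [156, 277]
  barz 0.0135 x-keeper 0.0188 [204, 439] [271, 408]
  barz -0.0025 x-keeper 0.0152 [200, 469] [267, 438]
2.0 tip [164, 287]
  barz 0.0135 x-keeper 0.0208 [207, 441] [275, 410]
  barz -0.0025 x-keeper 0.0173 [203, 471] [271, 440]
keeper lip [195, 417] [229, 401] ledge end [232, 478] [266, 462]
```

View pics/s5c.png

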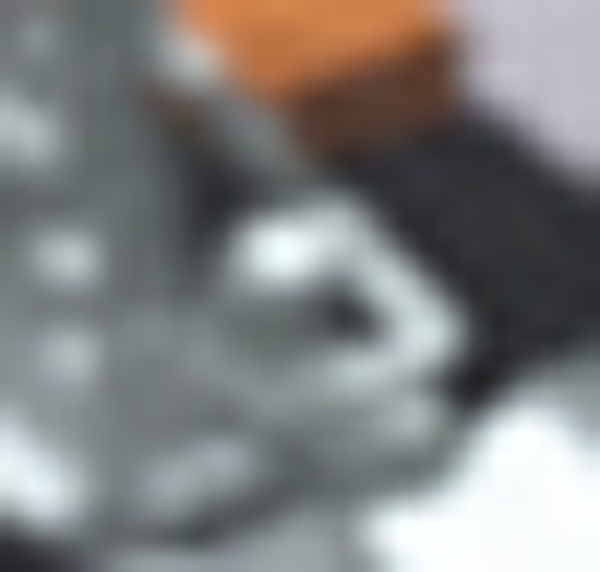

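The bar end, at (270,444) in the s5 crop, matches the prediction for bar resting on the ledge, (271,440), with lever about 2.0 rad. So the loop is hooked and the lever is still up. Next I'll move to the keeper side of the lever and press.

Request:
send_rows([
  [0.1,1,0,0],
  [0.1,1.2,0,0],
  [0,0,0,0],
  [0,0,-4,0],
  [0,0,-2.5,0],
  [0,0,-1.3,0],
  [0,0,0,0],
  [0,0,0,0],
])

```text
time: 9.9
tcp_pos: [0.578, -0.0617, 0.1184]
tool_rot: [0.001, 0.736, 0.677, 0.0]
wrist_force: [-0.8, -0.1, 1.7]
gripper_width: 0.004
grasp_force: 0.0
```

Request:
send_rows([
  [-0.08,-1,0,0],
  [-0.08,-1,0,0],
  [-0.08,-1,0,0],
  [-0.08,-1,0,0],
  [-0.04,-0.6,0,0],
  [-0.04,-0.6,0,0],
  [-0.04,-0.6,-0.2,0],
  [-0.04,-0.5,-0.3,0],
  [0,0,0,0],
])

```text
time: 10.8
tcp_pos: [0.5721, -0.1252, 0.1121]
tool_rot: [-0.0, 0.736, 0.677, -0.0]
wrist_force: [0.6, 0.8, 0.9]
gripper_width: 0.006
grasp_force: 0.2
```

Request:
send_rows([
  [-0.03,-0.4,-0.25,0],
  [-0.03,-0.4,-0.3,0],
  [-0.03,-0.4,-0.5,0],
  [-0.03,-0.4,-0.6,0],
  [-0.03,-0.4,-0.5,0],
  [-0.03,-0.4,-0.4,0],
  [0,0,0,0],
])

```text
time: 11.5
tcp_pos: [0.5698, -0.1502, 0.0863]
tool_rot: [-0.0, 0.736, 0.677, -0.001]
wrist_force: [0.6, -1.0, 0.6]
gripper_width: 0.006
grasp_force: 0.0
```

Request:
send_rows([
  [-0.02,-0.2,-0.2,0],
  [0,0,-0.2,0],
  [0,0,0,0],
])

```text
time: 11.8
tcp_pos: [0.5705, -0.1508, 0.0831]
tool_rot: [0.0, 0.736, 0.677, 0.0]
wrist_force: [0.2, -0.0, 0.3]
gripper_width: 0.004
grasp_force: 0.0
```

Request:
send_rows([
  [0,0,-0.2,0],
  [0,0,0,0],
])

```text
time: 12.0
tcp_pos: [0.5707, -0.1507, 0.0828]
tool_rot: [0.0, 0.736, 0.677, 0.0]
wrist_force: [-4.1, 0.5, 11.8]
gripper_width: 0.001
grasp_force: 5.7
```

Request:
send_rows([
  [0,0,-0.1,0],
  [0,0,0,0],
])

```text
time: 12.2
tcp_pos: [0.5707, -0.1507, 0.0827]
tool_rot: [-0.0, 0.736, 0.677, 0.001]
wrist_force: [-4.7, 1.4, 16.7]
gripper_width: 0.003
grasp_force: 8.6
```

There is firm contact at z = 82.7 mm, which is the closed pad height of 82.5 mm. I'll retract and verify.

Request:
send_rows([
  [0,0,0.5,0],
  [0,0,2,0],
  [0,0,5,0],
  [0,0,5,0],
  [-0.5,-5,0,0],
  [-0.5,-5,0,0],
  [-0.5,-5,0,0],
  [0,0,0,0],
  [0,0,0,0],
])

```text
time: 13.1
tcp_pos: [0.5547, -0.3013, 0.2049]
tool_rot: [-0.0, 0.737, 0.676, -0.0]
wrist_force: [0.7, 0.8, -0.8]
gripper_width: 0.004
grasp_force: 0.0
```

```bash
python3 - <<'E'
from h import *
save('scene','s6.png',(250,150,350,225),8)
s=get_state(); print(s['time'],s['tcp_pos'],s['wrist_force'])
E
```

```text
13.15 [ 0.55551177 -0.29927903  0.20469919] [-0.47813705  0.63681039  0.32478535]
```

View pics/s6.png

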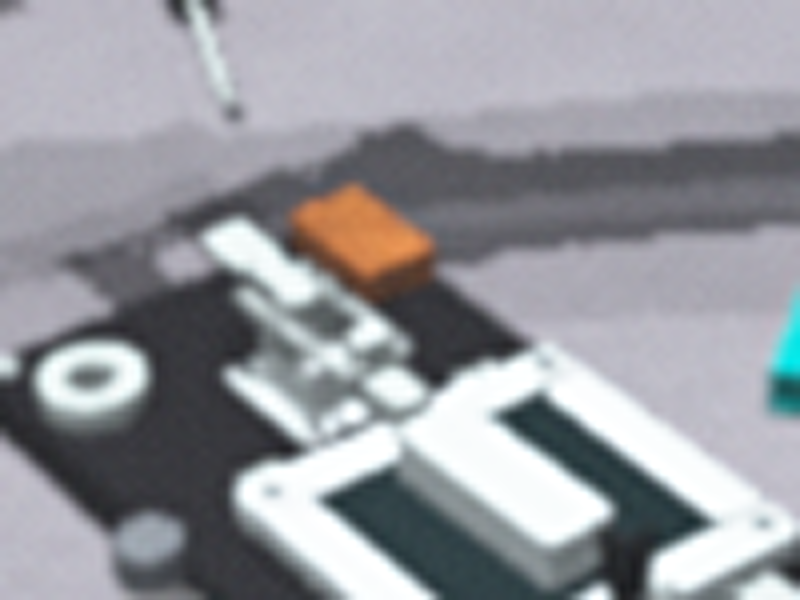

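The lever lies flat and closed, from about (240,245) to (310,300). The loop is over the keeper at about (385,345). The profile is on the glass at (510,490), and the ring and box are where they were. Handing in.

```bash
python3 -c "
from rig import *
print(hand_in())"
```

```text
the job is handed in; nothing more can be done
None
```

I handed the job in at about 13 s of the 58 s allowed: the carriage is home on its stop, the loop is hooked over the keeper, the lever is closed flat and the profile is still on the glass; no verdict came back.

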